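# Hold the long doming punch ready over the round blank

## Robot

A 6-joint arm with a two-finger parallel gripper is mounted at the origin on the work surface. World frame = base frame: x ahead of the robot, y to its left, z up, the work surface at z = 0. Lengths are in mm, angles in degrees, forces in N, time in s.
With the tool pointing down it reaches from about 300 to 825 mm from the base axis. Payload 5.4 kg.
Tool frame: the origin (TCP) lies where the fingers leave the gripper's body, on its centre line; the fingertips stand 88 mm ahead of it and the grasp point (between the pads) lies 69 mm ahead of it; z points along the fingers, y is the line along which they close (so a half turn about z gives the same grasp; the last joint's range is limited). The gripper opens to 92 mm and grips with 3 to 60 N. Pads are 20 mm wide; open, the fingers measure 128 mm over their backs; the gripper's body (75 mm by 189 mm) begins 69 mm behind the grasp point.
Start: joints at [-79.131, 9.076, 91.501, -0, 79.423, -12.038], TCP at [223.785, -529.648, 302.701] pointing down, gripper open.
Joint ranges: [-166.64, 166.64], [-54.1, 131.32], [10.49, 154.53], [-73.88, 253.88], [9.74, 151.15], [-171.62, 171.62]. Speed limits (degrees/s): [147.25, 147.25, 180, 180, 180, 180].

## Interface

Orientations are given as a 3x3 rotation matrix whose columns are the frame's x, y, z axes.
In Python, from station import * gives the robot as it stands.
- The arm moves only by the tool carry_out, never from a script. Its argument "moves" is a list of rows, each a list of 2 entries, a list of its own where there are three numbers: the shift along the world's x, y, z in mm, then the turn about the world's z in rad. A call has 1 to 20 rows; each row is the pose to reach, as a shift and turn from the pose commanded when the call began; what a row does not reach only later rows make up. A row lasts 1/12 s, in which the tool goes at most 41.7 mm and 7.16 degrees, less where a joint would pass 70% of its speed; a pose out of reach is approached as far as the arm can. A call with a gripper value outside its range is refused whole. "gripper" is the opening, from 0 (shut) to 1 (fully open), set as the call begins (left out, the last holds). The fingers move at their own pace and stop on an object; "grip_force" is the grip in N (left out, the last holds). Time passes only in rows, so rows that repeat a pose let the fingers close. It gives the time, the measured TCP pose, the force, the opening and the grip force at its end, in the units of the state.
- get_state(): the state, without advancing time (a new reading comes with each control period).
- read_camera(name): name is "scene" or "top" or "wrist"; returns (picture, depth): 384x512x3 uint8, red, green, blue; 384x512 float32, mm along the optical axis (not along the pixel's ray), 0 where there is no reading.
- camera_model(name): a dict with "intrinsics" (3x3 intrinsics, pixels), "rvec" (rotation vector, rad) and "tvec" (3), from world to camera coordinates, as OpenCV has them. Camera axes: x right, y down, z forward; pixel columns grow to the right and rows downward; lengths in mm; the calibration is good to about 2 mm. A picture is of the moment at which its call begins: read the wrist's pose just before it. camera_model takes no time and is no camera call; for the wrist camera it gives the pose at the moment of the call.
- job_done(): hands the job in; it is judged then, once.
The state is a dict: "t": time; "q": joint angles; "qvel": joint speeds; "effort": joint torques, N m; "tool_pos": TCP position; "orientation": TCP orientation; "ft_force": force on the tool from outside, world axes, zero at the start; "wrist_torque": the same for the moment, N m; "finger_gap": finger opening in mm; "grasp_force": force on a finger pad.
Only numpy, scipy, OpenCV 4.12 (cv2) and the standard library are available. Lean on these libraries where they do the work, as an engineer would, in place of code of your own. Each camera call takes 0.05 s, during which the arm holds its last target. There are 200 camera calls.

## Task

Draw the longest of the three steel doming punches out of the wooden stand, lift it over the pliers rack without knocking the rack, and hold it upright with its rounded nose centred about 10 mm above the round copper blank on the steel doming block, touching neither blank nor block. Finish while still holding it there motionless in the gripper, ready for the hammer. Leave the other punches, both blanks and the other things on the bench where they are.

Things in the scene. Friction and masses are not known exactly. Their poses are not given: they have to be found in the camera images.
- stand: wooden punch stand, block 180 x 70 x 45 mm high, fixed. Origin under its centre; x along its length. Three vertical holes along its x at -55, 0 and +55 mm, 21.5 mm wide, 32 mm deep, a punch standing nose down in each, nose 13 mm above the bench. Which punch is in which hole varies, and whether the stand is left or right of the rack (the block is on the other side).
- punch_long: longest steel punch: round bar 20 mm in diameter, 140 mm long, about 0.33 kg, upright, its lower end a rounded nose, its top flat. About 110 mm stands out above the stand. Origin at the nose's lowest point, z along the bar to the top.
- punch_long_nose (a point): lowest point of the long punch's rounded nose, on its axis (same point as the body's origin)
- punch_long_top (a point): centre of the long punch's flat top, 140 mm from the nose
- punch_mid: middle punch, same bar 20 mm in diameter but 112 mm long; origin at the nose's lowest point, z up the bar. Leave it.
- punch_short: shortest punch, same bar 20 mm in diameter but 90 mm long; origin at the nose's lowest point, z up the bar. Leave it.
- block: steel doming block 180 x 90 x 45 mm high, fixed to the bench. Origin under its centre, x along its length. Two big hollows 28 mm wide at x -45 and +45 mm, y -12 mm, each covered by a blank; a row of small open hollows at y +29 mm.
- blank_round: round copper disc, 36 mm in diameter and 2 mm thick, lying loose over one of the two big hollows (which one varies), flat on the block's top 45 mm above the bench. Origin at the centre of its underside, so its top is 2 mm above the origin. This is the target.
- blank_square: square copper blank, 33 x 33 x 2 mm, lying loose over the other big hollow; origin at the centre of its underside. Leave it.
- rack: wooden pliers rack, fixed, between stand and block: 340 mm long along its x, 50 mm wide in y, with four pliers sitting astride its rail along the length, their jaws up. Highest point 130 mm above the bench. Origin under its centre. The punch has to pass over it.
- hammer: bench hammer, 240 mm long, about 30 mm high, lying loose beyond the stand and block, roughly along y; leave it. Origin under its middle.
- jar: amber glass jar with black lid, 60 mm in diameter, 75 mm high, loose, out to the left; leave it. Origin under its centre.
- tin: round lidded aluminium tin, 83 mm in diameter, 30 mm high, loose, out to the right; leave it. Origin under its centre.
There are look-alikes about, which are no part of the job. What is shaped like the blank_round but blue or green is not meant. Of the things shaped like the block, the steel one is meant.

How it is judged:
By the outcome, as a careful person would: the job done as asked, in the order asked, and still so for the second after the job is handed in, while the arm keeps its last pose, push and grip.
It also fails if it takes over 45 s, if anything falls off the work surface, if the arm or the gripper's body presses on something with over 40 N, if the wrist force passes 120 N, or if a joint passes its speed limit or range.

## Working session

There is one attempt and no reset: what is moved stays moved. The work goes in short steps, Python scripts to look and compute and a tool call to move; the robot and the scene stay as the last step left them, time stands still between calls to the robot, and variables do not carry over. Pictures are saved under pics/ and viewed, at most 10 in all, crops included, and the job is handed in when it is done.

Besides the shell and the picture viewer there is one more tool, called after ">>>" by a JSON object that holds its "name" and its "arguments". carry_out: Moves the arm, as the interface text tells. Its arguments: {"type":"object","properties":{"moves":{"type":"array","items":{"type":"array"}},"gripper":{"type":"number"},"grip_force":{"type":"number"}},"required":["moves"]}

```bash
mkdir -p pics; cat > h.py <<'E'
from station import *
import numpy as np, cv2
def cam(n):
    m=camera_model(n);K=np.array(m["intrinsics"],float).reshape(3,3);R=cv2.Rodrigues(np.array(m["rvec"],float))[0];return K,R,np.array(m["tvec"],float).ravel()
def onplane(n,uv,z):
    K,R,t=cam(n);c=-R.T@t;d=R.T@np.linalg.inv(K)@np.array([uv[0],uv[1],1.]);return c+d*(z-c[2])/d[2]
def cloud(n,D):
    K,R,t=cam(n);v,u=np.mgrid[:D.shape[0],:D.shape[1]]
    P=np.stack([(u-K[0,2])/K[0,0]*D,(v-K[1,2])/K[1,1]*D,D],-1);return (P-t)@R
E
python3 - <<'E'
from h import *
for n in("top","scene"):
    p,d=read_camera(n);np.savez(f"{n}.npz",p=p,d=d);cv2.imwrite(f"pics/{n}0.png",cv2.resize(p[:,:,::-1],(800,600)))
    K,R,t=cam(n);print(n,K.round(1).tolist(),(-R.T@t).round(),R[2].round(2))
print(get_state())
E
```

```text
top [[447.1, 0.0, 253.5], [0.0, 447.1, 189.8], [0.0, 0.0, 1.0]] [ 313.   -6. 1289.] [ 0.19 -0.   -0.98]
scene [[404.2, 0.0, 242.1], [0.0, 404.2, 184.2], [0.0, 0.0, 1.0]] [1025. -590.  812.] [-0.49  0.55 -0.67]
{'t': 0.1, 'q': array([-7.91314617e+01,  9.10912416e+00,  9.15640503e+01, -2.67446674e-03,
        7.94220623e+01, -1.20407530e+01]), 'qvel': array([-0.01892832, -0.12043029, -0.18371707,  0.03571296,  0.02568533,
        0.1116453 ]), 'effort': array([ 6.10378102e-04, -3.86502349e+01, -3.22959995e+01,  7.04290043e-02,
        3.39306670e-02, -4.37094661e-05]), 'tool_pos': array([ 223.69596982, -529.2540461 ,  301.82435215]), 'orientation': array([[ 9.21118995e-01,  3.89280963e-01, -3.58478808e-04],
       [ 3.89281011e-01, -9.21117613e-01,  1.62372563e-03],
       [ 3.01884333e-04, -1.63519351e-03, -9.99998618e-01]]), 'ft_force': array([-0.10187218, -0.12650074,  0.90000288]), 'wrist_torque': array([-0.00100757, -0.01618514, -0.01927509]), 'grasp_force': 0.0, 'finger_gap': 92.06731325906209}
```

View pics/top0.png

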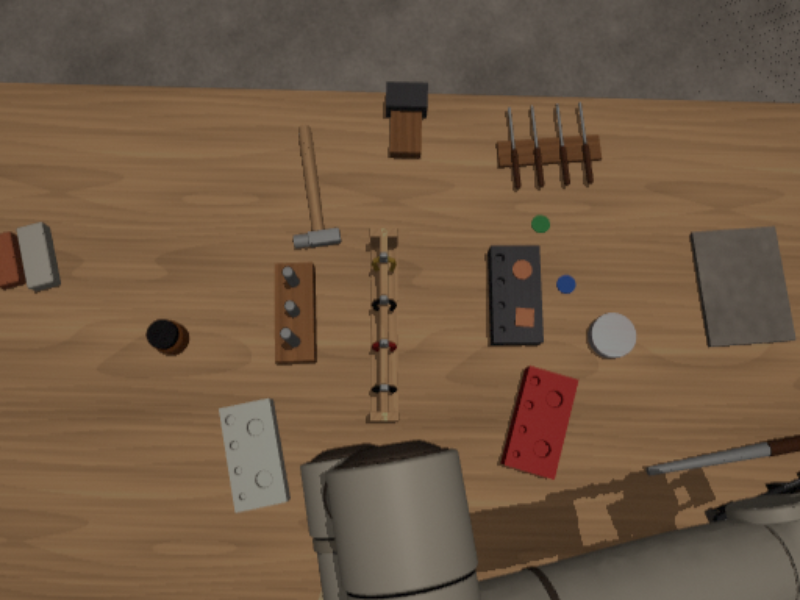

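View pics/scene0.png

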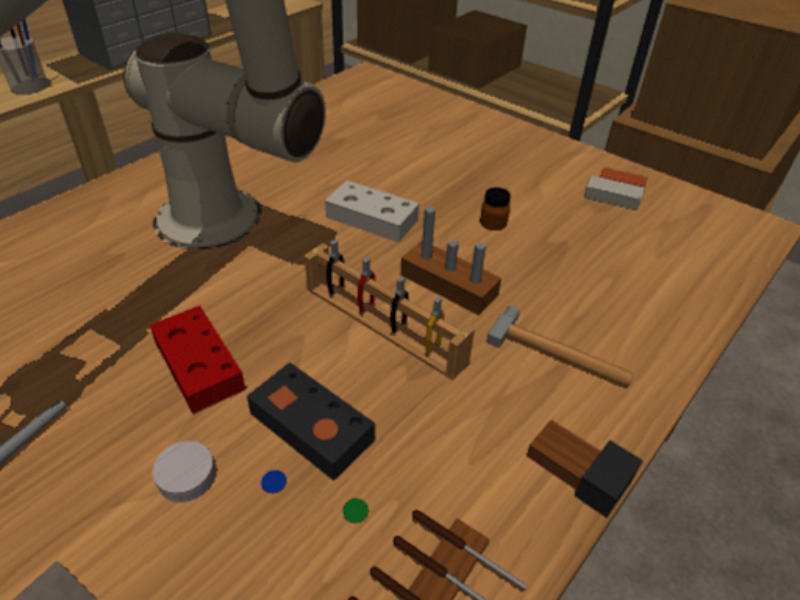

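The top view shows the stand at (295,313), the rack at (384,325), the steel block at (516,296) and the round copper blank at (522,270). The longest punch looks like the one nearest the robot: its top is at (287,333) here and at (429,210) in the scene view. Next I'll measure these.

```bash
python3 - <<'E'
from h import *
s={}
for n in("top","scene"):
    f=np.load(n+".npz");p,d=f["p"],f["d"];P=cloud(n,d);s[n]=(p,P)
    hsv=cv2.cvtColor(p,cv2.COLOR_RGB2HSV)
    # punch points: above 55mm in stand region
    g=(P[...,2]>60)&(P[...,2]<170)&(d>0)&(P[...,1]>120)&(P[...,1]<290)&(P[...,0]>250)&(P[...,0]<520)
    k,l,st,c=cv2.connectedComponentsWithStats(g.astype(np.uint8))
    for i in range(1,k):
        if st[i,4]>8:
            q=P[l==i];zt=np.percentile(q[:,2],97);t=q[q[:,2]>zt-5]
            print(n,"punch px",c[i].round(),"n",st[i,4],"ztop",zt.round(1),"xy top mean",t[:,:2].mean(0).round(1),"px top", np.argwhere((l==i)&(P[...,2]>zt-5)).mean(0)[::-1].round(1))
    # copper
    c0=(520/1.5625,270/1.5625) 
    m=((hsv[...,0]<14)&(hsv[...,1]>90)&(hsv[...,2]>90)&(P[...,2]>38)&(P[...,2]<55)&(P[...,1]<-100)&(P[...,1]>-350)).astype(np.uint8)
    k,l,st,c=cv2.connectedComponentsWithStats(m)
    for i in range(1,k):
        if st[i,4]>40: print(n,"copper",c[i].round(1),st[i,4],onplane(n,c[i],47).round(1),"z",np.median(P[l==i][:,2]).round(1), "ext",(st[i,4]/(st[i,2]*st[i,3])).round(2))
    # stand top / block top / rack
    for nm,z0,z1,y0,y1 in(("stand",40,50,100,300),("block",40,50,-400,-90)):
        m=((P[...,2]>z0)&(P[...,2]<z1)&(P[...,1]>y0)&(P[...,1]<y1)&(P[...,0]>330)&(P[...,0]<600)).astype(np.uint8)
        k,l,st,c=cv2.connectedComponentsWithStats(m);i=1+st[1:,4].argmax()
        q=P[l==i][:,:2].astype(np.float32);print(n,nm,cv2.minAreaRect(q))
    m=(P[...,2]>20)&(P[...,1]>-60)&(P[...,1]<90)&(P[...,0]>250)&(P[...,0]<620)&(P[...,2]<160)
    q=P[m];print(n,"rack",q.min(0).round(),q.max(0).round(), cv2.minAreaRect(q[:,:2].astype(np.float32)))
E
```

```text
top punch px [186. 199.] n 28 ztop 106.1 xy top mean [517.4 172.4] px top [185.4 197.2]
top punch px [185. 215.] n 96 ztop 154.8 xy top mean [469.1 171.3] px top [182.2 212.5]
top copper [333.9 171.9] 122 [ 611.1 -238.5   47. ] z 47.0 ext 0.72
top copper [335.5 202.5] 140 [ 522.6 -242.3   47. ] z 47.3 ext 0.97
top copper [346.3 270.2] 1901 [ 335.5 -269.6   47. ] z 44.9 ext 0.55
top stand ((517.563720703125, 173.42654418945312), (167.85179138183594, 68.83238983154297), 3.176349639892578)
top block ((539.2343139648438, -229.24388122558594), (122.2453842163086, 91.28650665283203), 1.499474048614502)
top rack [332. -16.  20.] [618.  35. 136.] ((474.86309814453125, 10.069095611572266), (285.7247619628906, 47.86283493041992), 1.0637073516845703)
scene punch px [274. 147.] n 194 ztop 153.2 xy top mean [471.3 168.9] px top [275.  134.8]
scene copper [124.2 224. ] 1582 [ 344.8 -273.9   47. ] z 45.0 ext 0.45
scene copper [180.4 254.2] 157 [ 521.8 -241.8   47. ] z 47.0 ext 0.55
scene copper [207.9 274.3] 169 [ 610.5 -237.9   47. ] z 46.6 ext 0.75
scene stand ((518.1487426757812, 174.21185302734375), (168.19390869140625, 77.2098388671875), 4.41604471206665)
scene block ((538.4896850585938, -228.67025756835938), (123.55489349365234, 92.99364471435547), 1.1786032915115356)
scene rack [333. -21.  20.] [620.  34. 132.] ((476.7832336425781, 8.085403442382812), (286.5187072753906, 53.4543342590332), 1.2170963287353516)
```

>>> {"name": "carry_out", "arguments": {"moves": [[[12,35,0],-0.02],[[24,70,0],-0.04],[[36,105,0],-0.06],[[49,140,0],-0.08],[[61,175,0],-0.1],[[74,210,0],-0.12],[[86,245,0],-0.14],[[98,280,0],-0.16],[[111,315,0],-0.18],[[123,350,0],-0.2],[[135,385,0],-0.22],[[147,420,0],-0.24],[[160,455,0],-0.26],[[172,490,0],-0.28],[[184,525,0],-0.3],[[197,560,0],-0.32],[[209,595,0],-0.34],[[221,630,0],-0.36],[[234,665,0],-0.38],[[246,700,0],-0.4]], "gripper": 1}}

```text
t: 1.77
tool_pos: [469.8, 172.4, 302.3]
orientation: [[1.0, -0.001, -0.0], [-0.001, -1.0, -0.0], [-0.0, 0.0, -1.0]]
ft_force: [0.8, -0.1, -0.8]
finger_gap: 91.8
grasp_force: 0.0
```

>>> {"name": "carry_out", "arguments": {"moves": [[[0,0,0],0],[[0,0,0],0],[[0,0,0],0],[[0,0,0],0]]}}

```text
t: 2.1
tool_pos: [469.5, 169.4, 302.5]
orientation: [[1.0, -0.001, -0.001], [-0.001, -1.0, -0.0], [-0.001, 0.0, -1.0]]
ft_force: [0.3, 0.5, 0.8]
finger_gap: 92.2
grasp_force: 0.0
```

```bash
python3 - <<'E'
from h import *
s=get_state();print(s["t"],s["tool_pos"],s["orientation"].round(3).tolist(),s["q"].round(1))
n="wrist";M=cam(n);p,d=read_camera(n);cv2.imwrite("pics/w1.png",p[:,:,::-1])
P=cloud(n,d);print((-M[1].T@M[2]).round(),M[1][2].round(2))
g=(P[...,2]>58)&(P[...,2]<170)&(d>0)&(abs(P[...,0]-500)<150)&(abs(P[...,1]-170)<70)
for z in(153,125,103):
    m=(g&(abs(P[...,2]-z)<3)).astype(np.uint8);k,l,st,c=cv2.connectedComponentsWithStats(m)
    for i in range(1,k):
        if st[i,4]>60:
            q=P[l==i];(cx,r)=cv2.minEnclosingCircle(np.argwhere(l==i)[:,::-1].astype(np.float32));print(z,c[i].round(1),st[i,4],"mean",q.mean(0).round(1),"circle",onplane(n,cx,z).round(1),r)
E
```

```text
2.1 [469.52153641 169.37735514 302.49020997] [[1.0, -0.001, -0.001], [-0.001, -1.0, -0.0], [-0.001, 0.0, -1.0]] [  5.9  -2.3 103.4  -0.   78.9  96. ]
[541. 169. 384.] [-0.25 -0.   -0.97]
153 [252.9 204.7] 386 mean [470.4 171.2 152.4] circle [470.9 171.3 153. ] 11.459433555603027
125 [244.6  69.1] 432 mean [579.2 178.  124.4] circle [579.  177.6 125. ] 12.36213493347168
103 [249.5 134.7] 319 mean [524.6 174.7 102.5] circle [524.7 174.4 103. ] 10.439284324645996
```

View pics/w1.png

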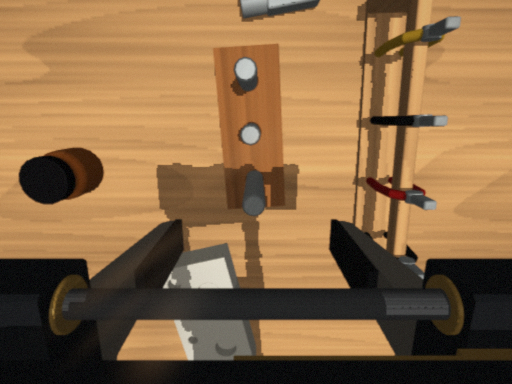

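The wrist view shows the long punch top at (253,205), with the short and mid punch tops at (250,135) and (245,69). Their measured heights of 153, 103 and 125 mm match the given lengths. The long punch's axis is at (470.6, 171.2), so I'll descend and grip there.

>>> {"name": "carry_out", "arguments": {"moves": [[[1,1,-15],0],[[1,1,-35],0],[[1,1,-55],0],[[1,1,-75],0],[[1,1,-92],0],[[1,1,-104],0],[[1,1,-109],0],[[1,1,-109],0],[[1,1,-109],0],[[1,1,-109],0]]}}

```text
t: 2.98
tool_pos: [471.5, 171.1, 195.0]
orientation: [[1.0, -0.001, 0.002], [-0.001, -1.0, 0.0], [0.002, -0.0, -1.0]]
ft_force: [0.8, -0.4, 0.9]
finger_gap: 91.7
grasp_force: 0.0
```

>>> {"name": "carry_out", "arguments": {"moves": [[[0,0,0],0],[[0,0,0],0],[[0,0,0],0],[[0,0,0],0],[[0,0,0],0],[[0,0,0],0],[[0,0,0],0],[[0,0,0],0],[[0,0,0],0],[[0,0,0],0],[[0,0,0],0],[[0,0,0],0]], "gripper": 0, "grip_force": 40}}

```text
t: 3.98
tool_pos: [470.8, 171.3, 193.7]
orientation: [[1.0, -0.0, 0.0], [-0.0, -1.0, -0.0], [0.0, 0.0, -1.0]]
ft_force: [0.1, -0.7, -0.7]
finger_gap: 19.2
grasp_force: 40.0
```

Gripped: the gap is 19.2 mm on a 20 mm bar. Next is a straight lift.

>>> {"name": "carry_out", "arguments": {"moves": [[[0,0,2],0],[[0,0,6],0],[[0,0,12],0],[[0,0,20],0],[[0,0,28],0],[[0,0,37],0],[[0,0,47],0],[[0,0,58],0],[[0,0,70],0],[[0,0,82],0],[[0,0,95],0],[[0,0,108],0],[[0,0,121],0],[[0,0,134],0],[[0,0,146],0],[[0,0,155],0],[[0,0,162],0],[[0,0,165],0],[[0,0,165],0],[[0,0,165],0]]}}

```text
t: 5.65
tool_pos: [470.6, 171.3, 358.2]
orientation: [[1.0, -0.0, -0.001], [-0.0, -1.0, -0.0], [-0.001, 0.0, -1.0]]
ft_force: [0.1, 0.3, -3.1]
finger_gap: 19.5
grasp_force: 40.0
```

```bash
cat > look.py <<'E'
from h import *
import sys
s=get_state();tp=s["tool_pos"];print(s["t"],tp.round(1),s["finger_gap"],s["ft_force"].round(1),s["wrist_torque"].round(2))
p,d=read_camera("scene");P=cloud("scene",d)
cv2.imwrite(f"pics/{sys.argv[1]}.png",cv2.resize(p[:,:,::-1],(800,600)))
g=(d>0)&(np.hypot(P[...,0]-tp[0],P[...,1]-tp[1])<25)&(P[...,2]<tp[2]-92)&(P[...,2]>max(50,tp[2]-215))
q=P[g];print(len(q),"z",q[:,2].min(),q[:,2].max())
if len(q)>30:
    # visible half-surface of a cylinder r=10: fit axis by least squares
    from scipy.optimize import least_squares
    f=lambda a:np.hypot(q[:,0]-a[0]-a[2]*(q[:,2]-tp[2]+69),q[:,1]-a[1]-a[3]*(q[:,2]-tp[2]+69))-10
    r=least_squares(f,[tp[0],tp[1],0,0],loss="soft_l1");a=r.x
    print("axis at grasp",a[:2].round(1),"slope deg",np.degrees(a[2:]).round(2),"rms",np.sqrt((f(a)**2).mean()).round(2),"nose xy",(a[:2]-a[2:]*112).round(1))
E
python3 look.py s2
```

```text
5.65 [470.6 171.3 358.2] 19.483913992537875 [ 0.1  0.3 -3.1] [ 0.02 -0.01  0.03]
194 z 182.93094982775278 265.218579681169
axis at grasp [467.9 172.4] slope deg [-0.55  0.43] rms 1.42 nose xy [469.  171.6]
```

View pics/s2.png

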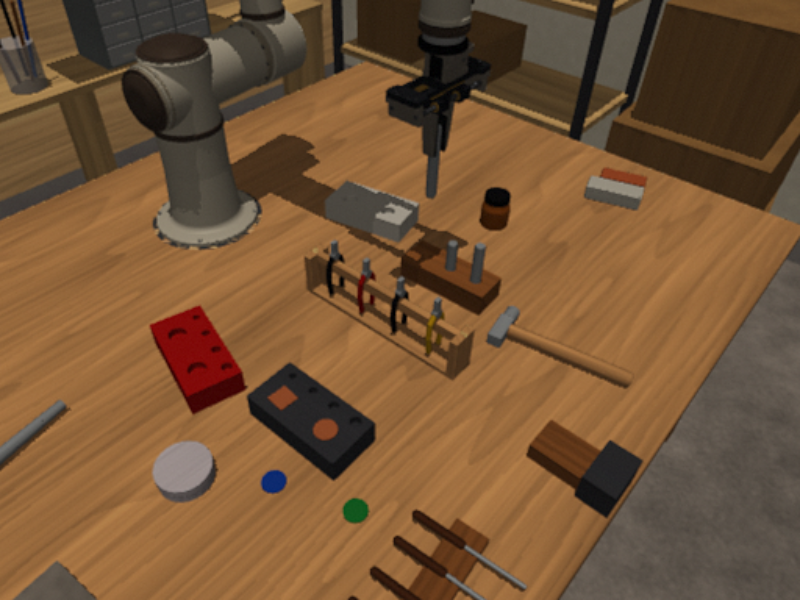

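The long punch, tip at (432,196), is out and hanging upright, and the other two are still in the stand. Its nose is at about z 178, so I'll carry it over the rack.

>>> {"name": "carry_out", "arguments": {"moves": [[[1,-3,0],0],[[4,-11,0],0],[[8,-24,0],0],[[14,-41,0],0],[[21,-62,0],0],[[29,-86,0],0],[[38,-112,0],0],[[48,-140,0],0],[[58,-170,0],0],[[68,-200,0],0],[[78,-230,0],0],[[88,-258,0],0],[[98,-286,0],0],[[107,-312,0],0],[[115,-336,0],0],[[122,-357,0],0],[[128,-375,0],0],[[133,-390,0],0],[[137,-401,0],0],[[140,-409,0],0]]}}

```text
t: 7.37
tool_pos: [610.7, -239.3, 358.0]
orientation: [[1.0, -0.001, -0.001], [-0.001, -1.0, 0.0], [-0.001, -0.0, -1.0]]
ft_force: [0.2, 0.2, -2.7]
finger_gap: 19.3
grasp_force: 40.0
```

>>> {"name": "carry_out", "arguments": {"moves": [[[0,0,0],0],[[0,0,-5],0],[[0,0,-15],0],[[0,0,-28],0],[[0,0,-40],0],[[0,0,-50],0],[[0,0,-57],0],[[0,0,-60],0],[[0,0,-60],0],[[0,0,-60],0],[[0,0,-60],0]]}}

```text
t: 8.28
tool_pos: [611.1, -237.8, 299.6]
orientation: [[1.0, -0.0, 0.001], [-0.0, -1.0, -0.001], [0.001, 0.001, -1.0]]
ft_force: [0.1, -0.7, -3.0]
finger_gap: 19.4
grasp_force: 40.0
```

```bash
python3 look.py s3; python3 - <<'E'
from h import *
for n in("top","wrist"):
    M=cam(n);p,d=read_camera(n);P=cloud(n,d);hsv=cv2.cvtColor(p,cv2.COLOR_RGB2HSV)
    cv2.imwrite(f"pics/{n}3.png",p[:,:,::-1])
    m=((hsv[...,0]<14)&(hsv[...,1]>90)&(hsv[...,2]>40)&(P[...,2]>38)&(P[...,2]<55)&(abs(P[...,1]+238)<40)&(P[...,0]>490)&(P[...,0]<660)).astype(np.uint8)
    k,l,st,c=cv2.connectedComponentsWithStats(m)
    for i in range(1,k):
        if st[i,4]>40:print(n,c[i].round(1),st[i],onplane(n,c[i],47).round(1))
E
```

```text
8.2833 [ 611.1 -237.8  299.6] 19.429262529212156 [ 0.1 -0.7 -3. ] [0.07 0.03 0.06]
231 z 124.7135417697461 207.25828831908808
axis at grasp [ 608.9 -237.7] slope deg [-0.34 -0.25] rms 0.74 nose xy [ 609.6 -237.3]
wrist [256.  178.2] [241 164  31  29 719] [ 613.4 -238.6   47. ]
```

View pics/wrist3.png

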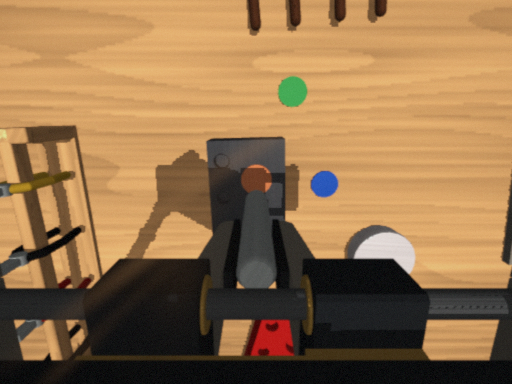

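The wrist view shows the punch above the steel block with the round copper blank just beyond its nose, at (256,178), partly hidden. Comparing nose and blank in the scene camera, the error is under 1 mm. I'll descend to the 10 mm gap.

>>> {"name": "carry_out", "arguments": {"moves": [[[0.5,-0.5,-3],0],[[0.5,-0.5,-9],0],[[0.5,-0.5,-18],0],[[0.5,-0.5,-28],0],[[0.5,-0.5,-38],0],[[0.5,-0.5,-46],0],[[0.5,-0.5,-52],0],[[0.5,-0.5,-57],0],[[0.5,-0.5,-60],0],[[0.5,-0.5,-61],0],[[0.5,-0.5,-61],0],[[0.5,-0.5,-61],0],[[0.5,-0.5,-61],0],[[0.5,-0.5,-61],0],[[0.5,-0.5,-61],0]]}}

```text
t: 9.68
tool_pos: [611.4, -238.2, 238.1]
orientation: [[1.0, -0.0, 0.001], [-0.0, -1.0, -0.0], [0.001, 0.0, -1.0]]
ft_force: [-1.6, -0.1, -2.5]
finger_gap: 19.3
grasp_force: 40.0
```

```bash
python3 look.py s4; python3 - <<'E'
from h import *
p=cv2.imread("pics/s4.png")
p,d=read_camera("scene");K,R,t=cam("scene")
pr=lambda X:(lambda c:(K@(c/c[2]))[:2].round(1))(R@np.array(X,float)+t)
print("nose z57",pr([611,-238.3,57]),"blank centre",pr([611,-238.3,47]),"blank meas 207.9 274.3")
c=p[220:300,150:257,::-1];cv2.imwrite("pics/c4.png",cv2.resize(c,None,fx=7,fy=7,interpolation=cv2.INTER_CUBIC))
P=cloud("scene",d);hsv=cv2.cvtColor(p,cv2.COLOR_RGB2HSV)
# bar edges per image row around the nose (image rows; scene camera)
for r in range(244,280,2):
    row=d[r,195:222];print(r,row.astype(int)[::2].tolist())
E
```

```text
9.6833 [ 611.4 -238.2  238.1] 19.30459326031466 [-1.6 -0.1 -2.5] [ 0.03  0.01 -0.02]
201 z 50.035485305629244 144.5406478711509
axis at grasp [ 609.7 -237.9] slope deg [ 0.01 -0.13] rms 0.95 nose xy [ 609.6 -237.7]
nose z57 [207.7 271.9] blank centre [207.9 274.6] blank meas 207.9 274.3
244 [816, 810, 799, 806, 813, 819, 831, 836, 844, 840, 1036, 1041, 1036, 1037]
246 [823, 814, 807, 811, 815, 821, 834, 840, 1030, 1031, 1033, 1034, 1032, 1033]
248 [830, 824, 814, 815, 821, 827, 837, 842, 1029, 1027, 1025, 1028, 1028, 1029]
250 [968, 966, 822, 817, 824, 828, 841, 844, 965, 1021, 1025, 1024, 1020, 1023]
252 [962, 963, 964, 822, 829, 844, 844, 851, 960, 962, 1021, 1017, 1022, 1019]
254 [956, 958, 958, 957, 852, 849, 849, 854, 960, 959, 958, 1015, 1014, 1014]
256 [953, 952, 951, 953, 855, 852, 852, 0, 951, 953, 956, 952, 953, 1008]
258 [949, 948, 947, 948, 864, 859, 859, 861, 951, 958, 956, 950, 950, 946]
260 [944, 945, 941, 945, 866, 860, 860, 866, 954, 963, 960, 947, 945, 944]
262 [941, 938, 939, 939, 871, 867, 868, 872, 880, 942, 937, 940, 940, 940]
264 [936, 933, 939, 935, 880, 876, 873, 878, 885, 935, 940, 937, 934, 936]
266 [932, 931, 932, 930, 884, 879, 875, 880, 888, 929, 931, 932, 932, 932]
268 [926, 927, 929, 927, 892, 880, 880, 883, 893, 927, 927, 930, 926, 929]
270 [921, 925, 922, 925, 895, 888, 888, 887, 896, 922, 925, 927, 924, 925]
272 [919, 918, 919, 918, 917, 894, 892, 891, 915, 915, 916, 921, 921, 921]
274 [916, 913, 916, 911, 911, 914, 0, 910, 912, 914, 910, 915, 918, 914]
276 [911, 911, 909, 909, 909, 911, 909, 909, 906, 908, 910, 909, 913, 910]
278 [907, 908, 906, 904, 905, 903, 905, 907, 906, 906, 906, 909, 908, 905]
```

View pics/c4.png

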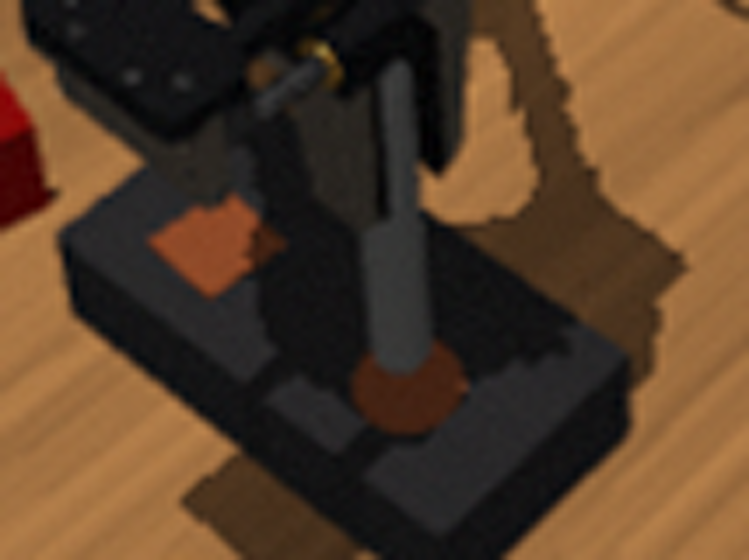

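The crop shows the nose centred over the round blank, ending at about (402,372) in the crop, with the blank around it from about (352,340) to (465,435). In the full frame the nose ends at row 273, which fits a gap of about 10 mm. I'll let it settle and hand in.

>>> {"name": "carry_out", "arguments": {"moves": [[[0,0,0],0],[[0,0,0],0],[[0,0,0],0],[[0,0,0],0],[[0,0,0],0],[[0,0,0],0]]}}

```text
t: 10.28
tool_pos: [611.3, -238.1, 237.7]
orientation: [[1.0, -0.0, -0.0], [-0.0, -1.0, 0.0], [-0.0, -0.0, -1.0]]
ft_force: [0.6, -0.0, -3.2]
finger_gap: 19.5
grasp_force: 40.0
```

```bash
python3 - <<'E'
from h import *
s=get_state();print(s["tool_pos"],s["qvel"].round(2),s["finger_gap"]);print(job_done())
E
```

```text
[ 611.28701246 -238.14681199  237.67972864] [ 0.03  0.06 -0.04 -0.05  0.01 -0.07] 19.521160492038675
the job is handed in; nothing more can be done
None
```

The job is handed in at about 10 s: the long punch is held upright and still, its nose about 10 mm above the round copper blank and centred to within about 1 mm by my camera measurements; the hand-in returned no verdict.

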